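# Put the tray seeder's cleaned parts where they belong

### The arm

A 6-joint arm with a two-finger parallel gripper is mounted at the origin on the work surface. World frame = base frame: x ahead of the robot, y to its left, z up, the work surface at z = 0. Lengths are in m, angles in degrees, forces in N, time in s.
With the tool pointing down it reaches from about 0.25 to 0.85 m from the base axis. Payload 12.5 kg.
Tool frame: the origin (TCP) lies midway between the tips of the shut fingers; the grasp point (between the pads) lies 19 mm behind it; z points along the fingers, y is the line along which they close (so a half turn about z gives the same grasp; the last joint's range is limited). The gripper opens to 93 mm and grips with 3 to 60 N. Pads are 15 mm wide; open, the fingers measure 128 mm over their backs; the gripper's body (75 mm by 188 mm) begins 65 mm behind the grasp point.
Start: joints at [-71.081, 20.094, 94.641, -0, 65.266, -4.847], TCP at [0.222, -0.503, 0.219] pointing down, gripper open.
Joint ranges: [-157.81, 157.81], [-45, 120.19], [0.68, 151.7], [-89.99, 269.99], [4.06, 180], [-164.3, 164.3]. Speed limits (degrees/s): [127.2, 127.2, 159.86, 180, 180, 180].

### API

Orientations are given as a 3x3 rotation matrix whose columns are the frame's x, y, z axes.
In Python, from station import ctrl, optics gives the robot as it stands.
- The arm moves only by the shell command python3 -m creep 'ROWS' [FORCE]. ROWS is JSON, a list of rows, each an object of numbers: "grip": the opening, from 0 (shut) to 1 (fully open); "dx", "dy", "dz": the shift along the world's x, y, z normalised to -1 to 1, where 1 is 0.04 m; "wx", "wy", "wz": the turn, a rotation vector about the world's x, y, z normalised to -1 to 1, where 1 is 0.08 rad. A call has 1 to 10 rows; each row shifts and turns the commanded pose from where the row before left it; what a row does not reach is not made up. A row lasts 1/10 s, in which the tool goes at most 50 mm and 8.59 degrees, less where a joint would pass 70% of its speed; a pose out of reach is approached as far as the arm can. A call with a number of a shift or a turn outside -1 to 1 is refused whole. A call with a gripper value outside its range is refused whole. The fingers move at their own pace and stop on an object; FORCE is the grip in N (left out, the last holds). Time passes only in rows, so rows that do not move let the fingers close. It gives the time, the measured TCP pose, the force, the opening and the grip force at its end, in the units of the state.
- ctrl.get_obs(): the state, without advancing time (a new reading comes with each control period).
- optics.camera(name): name is "scene" or "top" or "wrist"; returns (picture, depth): 384x512x3 uint8, red, green, blue; 384x512 float32, m along the optical axis (not along the pixel's ray), 0 where there is no reading.
- optics.camera_model(name): a dict with "intrinsics" (3x3 intrinsics, pixels), "R" (3x3) and "t" (3): a world point X has camera coordinates R X + t. Camera axes: x right, y down, z forward; pixel columns grow to the right and rows downward; lengths in m; the calibration is good to about 2 mm. A picture is of the moment at which its call begins: read the wrist's pose just before it. camera_model takes no time and is no camera call; for the wrist camera it gives the pose at the moment of the call.
- ctrl.job_done(): hands the job in; it is judged then, once.
The state is a dict: "time": time; "joint_pos": joint angles; "qd": joint speeds; "tau": joint torques, N m; "tool_pos": TCP position; "eef_rot": TCP orientation; "force": force on the tool from outside, world axes, zero at the start; "ft_torque": the same for the moment, N m; "width": opening from 0.0 (shut) to 1.0 (fully open); "grasp_force": force on a finger pad.
Only numpy, scipy, OpenCV 4.12 (cv2) and the standard library are available. Lean on these libraries where they do the work, as an engineer would, in place of code of your own. Each camera call takes 0.05 s, during which the arm holds its last target. There are 200 camera calls.

### The job

The tray seeder's parts have been cleaned and lie mixed on the bench. Slide the seed wheel onto the flatted shaft of the drive unit, its D-shaped bore matched to the flat, until it sits fully home; put each of the other four loose parts down on the floor of the parts box that already holds one of its kind.

Things in the scene. Friction and masses are not known exactly. Their poses are not given: they have to be found in the camera images.
- wheel: loose seed wheel, aluminium: disc 64 mm dia x 12 thick with a ring of small dark seed cells, and on top a round hub 30 dia from 12 to 32 mm high (grip it by the hub). A D-shaped bore goes right through: 19 mm dia, its flat on the +x side, 5.5 mm from the axis; a dark line on the disc also marks +x. Lies flat, hub up; origin on the axis at the underside, z up. About 120 g
- dibber_a: dibber (peg that presses seed holes), grey plastic: square flange 38 x 38 x 6 mm below, round shank 20 dia from 6 to 36 mm high, blunt cone up to 52 mm. Stands on its flange; origin at the centre of the underside, z up along the shank, x and y along the flange's sides. Both dibbers are alike and interchangeable. 30 g, more or less
- dibber_b: dibber (peg that presses seed holes), grey plastic: square flange 38 x 38 x 6 mm below, round shank 20 dia from 6 to 36 mm high, blunt cone up to 52 mm. Stands on its flange; origin at the centre of the underside, z up along the shank, x and y along the flange's sides. Both dibbers are alike and interchangeable. 30 g, more or less
- clamp_knob: four-lobed clamp knob, grey plastic: cross-shaped lobed head 56 mm over the lobes x 14 thick below, round hub 20 dia on top from 14 to 34 mm high. Stands head down; origin at the centre of the underside, z up. About 30 g
- bushing: plain round spacer bushing, grey plastic: 38 mm outside dia, 20 mm hole, 28 high, standing on end; origin at the centre of the underside, z up. About 30 g
- box_dibber: fixed white plastic parts box, open on top, outside 108 (its x) x 160 (its y) x 30 high mm, walls and floor 4 thick (inside 100 x 152); origin at the centre of its underside, z up. One dibber (like dibber_a) is fixed in it as a sample, standing on the floor at y=+52 mm; the room from y=+30 to y=-76 is free
- box_knob: fixed white plastic parts box, open on top, outside 108 (its x) x 160 (its y) x 30 high mm, walls and floor 4 thick (inside 100 x 152); origin at the centre of its underside, z up. One clamp knob (like clamp_knob) is fixed in it as a sample, standing on the floor at y=+46 mm; the room from y=+17 to y=-76 is free
- box_bush: fixed white plastic parts box, open on top, outside 108 (its x) x 160 (its y) x 30 high mm, walls and floor 4 thick (inside 100 x 152); origin at the centre of its underside, z up. One bushing (like bushing) is fixed in it as a sample, standing on the floor at y=+52 mm; the room from y=+30 to y=-76 is free
- drive: fixed drive unit: base plate 110 (x) x 150 (y) mm, green housing 80 x 80 to 36 mm high, motor on its +y side. Central steel shoulder 28 dia, top at 40 mm (wheel underside rests here); on it an upright D-shaped shaft, 16 dia, tip at 66, flat at +x, 4 mm from the axis (white line on the housing marks +x). Does not turn. Wheel +x must match drive +x within 10 deg. Origin on the axis, underside
There are look-alikes about, which are no part of the job. Leave any pink look-alike of the dibber_b alone.

How it is judged:
By the outcome, as a careful person would: the job done as asked, in the order asked, and still so for the second after the job is handed in, with the robot touching nothing.
It also fails if it takes over 120 s, if anything falls off the work surface, if the arm or the gripper's body presses on something with over 40 N, if the wrist force passes 120 N, or if a joint passes its speed limit or range.

## Working session

There is one attempt and no reset: what is moved stays moved. The work goes in short steps, Python scripts to look and compute and a shell command to move; the robot and the scene stay as the last step left them, time stands still between calls to the robot, and variables do not carry over. Pictures are saved under pics/ and viewed, at most 14 in all, crops included, and the job is handed in when it is done.

```bash
ls; mkdir -p pics; cat > h.py <<'E'
import numpy as np, cv2
from station import ctrl, optics
def snap(n,f=None):
    m=optics.camera_model(n); p,d=optics.camera(n)
    np.savez(f'/tmp/{f or n}.npz',p=p,d=d,K=m["intrinsics"],R=m["R"],t=m["t"])
    if f: cv2.imwrite(f'pics/{f}.png',cv2.resize(p[:,:,::-1],(800,600),interpolation=cv2.INTER_CUBIC))
    return load(f or n)
def load(f):
    z=np.load(f'/tmp/{f}.npz'); return {k:z[k] for k in z}
def ray(v,u,r,z):
    "pixel (u,r) of the 512x384 picture onto plane z"
    R=v['R'];c=-R.T@v['t']; dd=R.T@np.linalg.inv(v['K'])@np.array([u,r,1.])
    return c+dd*(z-c[2])/dd[2]
def cloud(v):
    d=v['d'];r,u=np.mgrid[:d.shape[0],:d.shape[1]]
    P=np.stack([u*d,r*d,d],-1)@np.linalg.inv(v['K']).T
    return (P-v['t'])@v['R']
E
python3 - <<'E'
from h import *
for n in('top','scene'):
    v=snap(n,n+'0'); print(n,-v['R'].T@v['t'],v['R'][2])
print(ctrl.get_obs()['eef_rot'],ctrl.get_obs()['force'])
E
```

```text
pics
top [0.44235458 0.01139402 0.83016016] [ 0.07149995  0.00957747 -0.99739462]
scene [1.08668687 0.36907728 0.81993999] [-0.56537123 -0.34976989 -0.74700495]
[[ 9.15195992e-01  4.03008899e-01 -3.52290996e-04]
 [ 4.03009049e-01 -9.15195521e-01  9.29904195e-04]
 [ 5.23445242e-05 -9.93021051e-04 -9.99999506e-01]] [-1.04131682 -0.53230219  0.22761702]
```

View pics/top0.png

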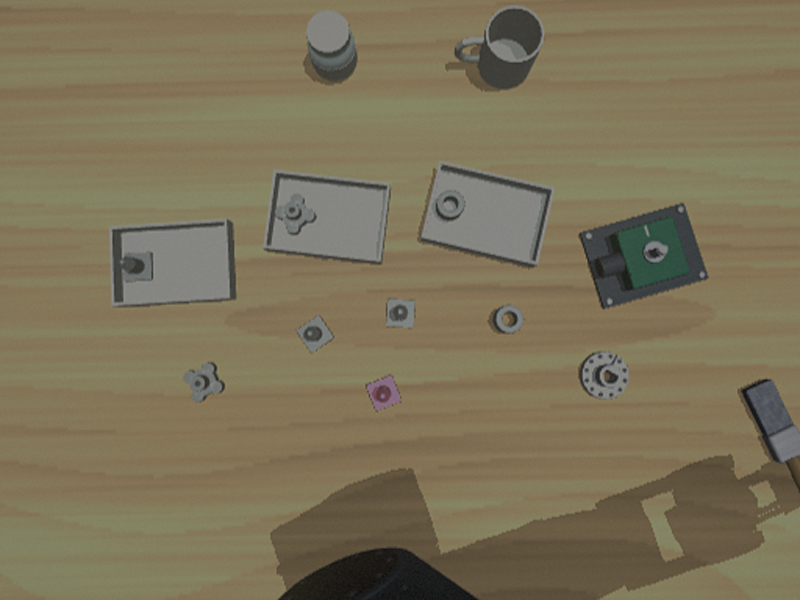

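View pics/scene0.png

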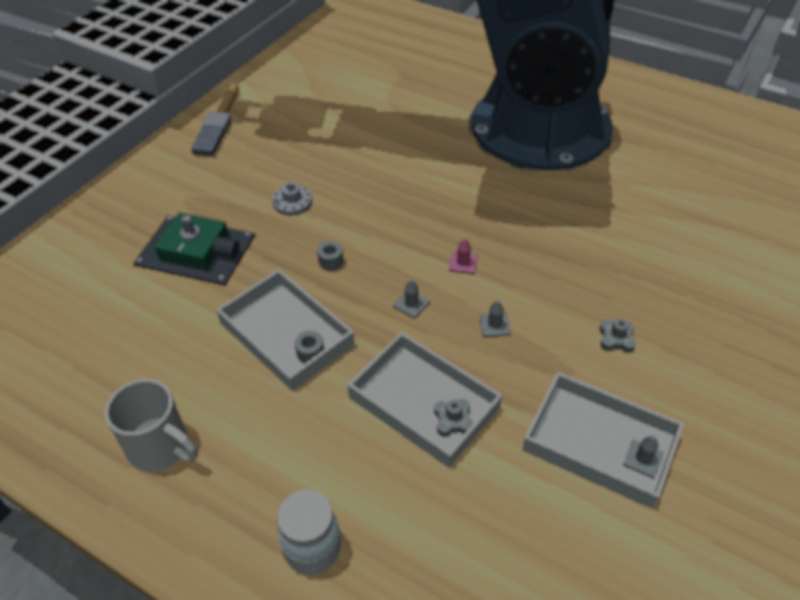

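The top view (800x600) shows the wheel at (605,375), drive (655,250), bushing (508,319), dibbers (400,313) and (315,333), knob (204,382), and the pink decoy at (383,393). The boxes run from left to right as dibber, knob, bushing. The scene view agrees.

```bash
python3 - <<'E'
from h import *
v=load('top0');P=cloud(v);z=P[...,2]
print('table z', np.median(z[240:300,100:200]), z[240:260,100:120].std())
s=.64
def near(u,r,lo,hi,rad):
    rr,uu=np.mgrid[:384,:512]
    m=(v['d']>0)&(np.hypot(uu-u*s,rr-r*s)<rad*s)&(z>lo)&(z<hi); return P[m][:,:3]
# (name,px, bands)
for n,u,r,b in [('wheel',605,375,[(.007,.017,40),(.027,.036,40)]),('dibA',315,333,[(.004,.009,26),(.015,.06,26)]),('dibB',400,313,[(.004,.009,26),(.015,.06,26)]),
 ('knob',204,382,[(.008,.018,30),(.027,.038,30)]),('bush',508,319,[(.022,.033,30)]),('drive',655,250,[(.03,.038,60),(.038,.045,30),(.05,.07,30),(.002,.02,90)]),
 ('boxD',173,263,[(.025,.034,85)]),('boxK',327,217,[(.025,.034,85)]),('boxB',487,214,[(.025,.034,85)])]:
  for lo,hi,rad in b:
    q=near(u,r,lo,hi,rad)
    if len(q)<4: print(n,lo,'few',len(q)); continue
    R=cv2.minAreaRect((q[:,:2]*1000).astype(np.float32)); c,rd=cv2.minEnclosingCircle((q[:,:2]*1000).astype(np.float32))
    print(n,lo,len(q),'z',q[:,2].mean().round(4),'mean',(q[:,:2].mean(0)*1000).round(1),'rect',np.round(R[0],1),np.round(R[1],1),round(R[2],1),'circ',np.round(c,1),round(rd,1))
p=v['p'];
def crop(u,r,w): 
    u=int(u*s);r=int(r*s);return cv2.resize(p[r-w:r+w,u-w:u+w,::-1],(400,400),interpolation=cv2.INTER_CUBIC)
cv2.imwrite('pics/c1.png',np.clip(np.hstack([crop(605,375,22),crop(655,250,22)]).astype(float)*1.6,0,255))
E
```

```text
table z -9.671425813918154e-05 0.07167603426382234
wheel 0.007 551 z 0.0123 mean [ 387.9 -259.5] rect [ 387.4 -260.9] [62.9 62.9] 74.2 circ [ 387.7 -261.7] 32.2
wheel 0.027 117 z 0.0317 mean [ 388.2 -261.8] rect [ 388.  -261.3] [29.  26.6] 88.5 circ [ 387.2 -261.5] 14.9
dibA 0.004 199 z 0.006 mean [451.2 128.6] rect [450.4 131.2] [37.6 40.7] 33.7 circ [451.4 129.5] 25.4
dibA 0.015 87 z 0.0405 mean [450.9 128.3] rect [451.1 129.3] [18.8 18.6] 88.8 circ [451.4 129.9] 10.1
dibB 0.004 222 z 0.006 mean [476.7  11.8] rect [474.8  11.1] [40.8 40.8] 88.7 circ [475.6  12.1] 26.0
dibB 0.015 72 z 0.0434 mean [476.6  12.3] rect [477.6  12.1] [16.5 18.7] 89.1 circ [477.1  12.4] 9.8
knob 0.008 288 z 0.0135 mean [389.2 279.6] rect [388.8 281.8] [43.8 44.5] 23.8 circ [388.7 281.7] 27.6
knob 0.027 77 z 0.0334 mean [389. 281.] rect [388.3 281.2] [17.9 18.5] 89.0 circ [388.9 281.4] 9.9
bush 0.022 194 z 0.0275 mean [ 465.6 -132.2] rect [ 465.9 -132.9] [36.1 37.3] 27.7 circ [ 465.7 -133. ] 18.9
drive 0.03 1377 z 0.0355 mean [ 547.3 -317. ] rect [ 545.4 -309.2] [ 80.1 110.1] 15.5 circ [ 547.1 -315.1] 61.4
drive 0.038 173 z 0.0395 mean [ 552.4 -322.4] rect [ 553.3 -327. ] [67.  70.6] 36.7 circ [ 553.  -327.3] 38.3
drive 0.05 57 z 0.0619 mean [ 547.5 -322.4] rect [ 547.3 -323.6] [11.4 14.6] 17.1 circ [ 549.1 -323.2] 7.9
drive 0.002 2530 z 0.0055 mean [ 549.5 -331.6] rect [ 558.5 -340.2] [242.4 248.9] 74.8 circ [ 559.7 -340.7] 126.4
boxD 0.025 597 z 0.0292 mean [551.5 325.2] rect [551.4 322.2] [108.4 161.5] 2.5 circ [550.9 322.1] 95.7
boxK 0.025 558 z 0.0293 mean [611.9 111.3] rect [610.5 109.2] [160.6 108.6] 82.1 circ [611.3 109.5] 95.9
boxB 0.025 741 z 0.03 mean [612.2 -98.3] rect [ 609.3 -108.4] [160.  108.6] 75.4 circ [ 609.8 -108.3] 95.5[ WARN:0@0.413] global loadsave.cpp:1063 imwrite_ Unsupported depth image for selected encoder is fallbacked to CV_8U.
```

View pics/c1.png

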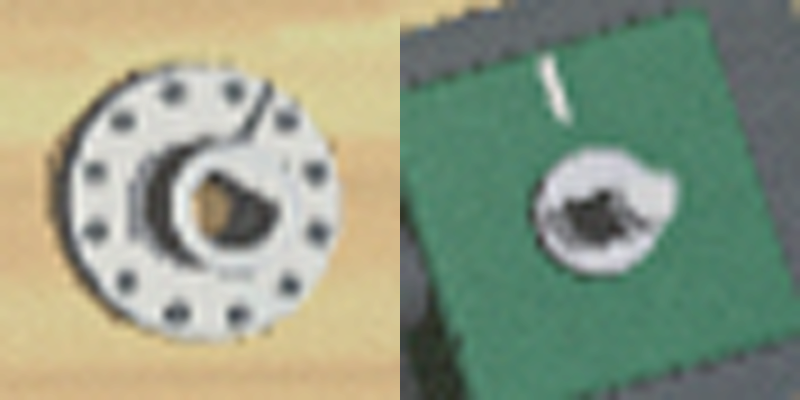

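The crop shows the wheel's line pointing up-right, so its yaw is about -30°. The drive's white line points up-left, about +15°. I'll move over the wheel and refine there.

```bash
python3 -m creep '[{"dx":0.6,"dy":0.86},{"dx":0.6,"dy":0.86},{"dx":0.6,"dy":0.86},{"dx":0.6,"dy":0.86},{"dx":0.6,"dy":0.86},{"dx":0.6,"dy":0.86},{"dx":0.54,"dy":0.86,"grip":0.65},{"grip":0.65},{"grip":0.65}]' 20
python3 - <<'E'
from h import *
w=snap('wrist','w0')
v=load('top0')
hsv=cv2.cvtColor(v['p'],cv2.COLOR_RGB2HSV)
m=cv2.inRange(hsv,(60,90,20),(90,255,255)); m=cv2.morphologyEx(m,cv2.MORPH_CLOSE,np.ones((15,15)))
c=max(cv2.findContours(m,0,1)[0],key=cv2.contourArea)[:,0]
q=np.array([ray(v,a,b,.036)[:2]*1000 for a,b in c],np.float32); print('housing',cv2.minAreaRect(q))
def yaw(f,g,o): d=f-g; return np.degrees(np.arctan2(d[1],d[0])),np.hypot(*d[:2])*1000
# crop scale 400/44 ; origin
def cp(U,V,u,r): return int(u*.64)-22+U*44/400-.5+.5*44/400, int(r*.64)-22+V*44/400-.5
print('wheel line',yaw(ray(v,*cp(257,112,605,375),.012),np.array([.3877,-.2613,0]),0))
print('drive line',yaw(ray(v,*cp(153,88,655,250),.036),np.array([.549,-.3232,0]),0))
E
```

```text
housing ((550.1385498046875, -324.0240783691406), (77.30687713623047, 77.3328857421875), 14.98536491394043)
wheel line (np.float64(-32.98916509837218), np.float64(25.19400558683564))
drive line (np.float64(11.46002774299554), np.float64(31.27996800295786))validation failed for argument at $[0]...
```

View pics/w0.png

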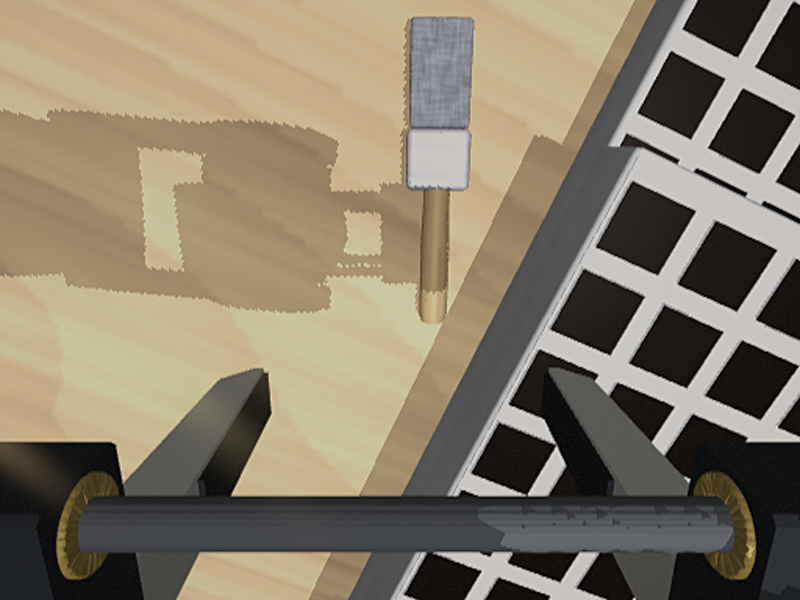

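The wrist view shows the arm still at its start, over the brush at (440,170) and the grating. The rows were rejected, probably because each one needs every key.

```bash
python3 -m creep '[{"dx":0.6,"dy":0.86,"dz":0,"wx":0,"wy":0,"wz":0,"grip":1},{"dx":0.6,"dy":0.86,"dz":0,"wx":0,"wy":0,"wz":0,"grip":1},{"dx":0.6,"dy":0.86,"dz":0,"wx":0,"wy":0,"wz":0,"grip":1},{"dx":0.6,"dy":0.86,"dz":0,"wx":0,"wy":0,"wz":0,"grip":1},{"dx":0.6,"dy":0.86,"dz":0,"wx":0,"wy":0,"wz":0,"grip":1},{"dx":0.6,"dy":0.86,"dz":0,"wx":0,"wy":0,"wz":0,"grip":0.65},{"dx":0.54,"dy":0.86,"dz":0,"wx":0,"wy":0,"wz":0,"grip":0.65},{"dx":0,"dy":0,"dz":0,"wx":0,"wy":0,"wz":0,"grip":0.65},{"dx":0,"dy":0,"dz":0,"wx":0,"wy":0,"wz":0,"grip":0.65}]' 20
python3 - <<'E'
from h import *
w=snap('wrist','w1'); print(-w['R'].T@w['t'],w['R'][2])
E
```

```text
time: 1.05
tool_pos: [0.3875, -0.2621, 0.2186]
eef_rot: [[0.914, 0.405, -0.0], [0.405, -0.914, -0.0], [-0.0, -0.0, -1.0]]
force: [-0.3, -0.3, -0.7]
width: 0.703
grasp_force: 0.0
[ 0.46397416 -0.2291259   0.38520652] [-0.27110193 -0.12017988 -0.95501861]
```

View pics/w1.png

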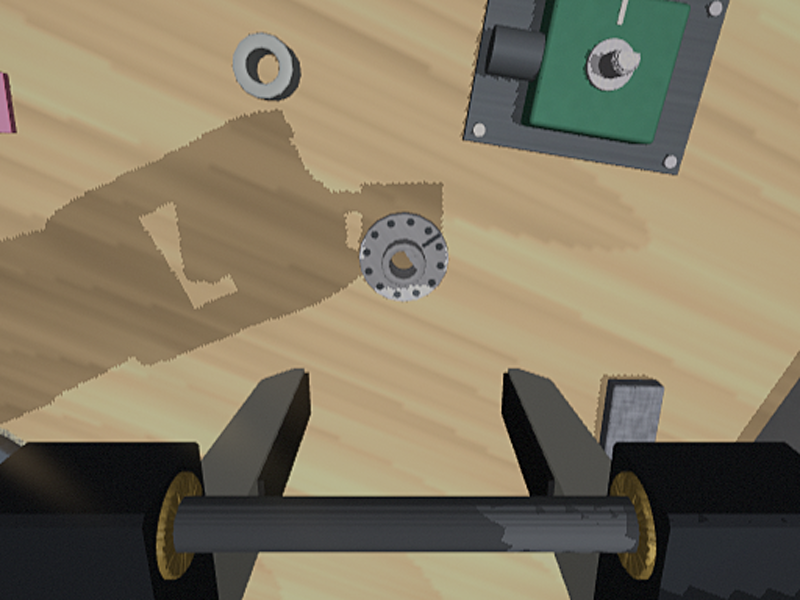

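The wrist view shows the wheel disc at (403,256) with its line at (431,240). The drive shoulder is at (612,63), with its line at (622,12).

```bash
python3 - <<'E'
from h import *
w=load('w1');P=cloud(w);z=P[...,2];s=.64
rr,uu=np.mgrid[:384,:512]
print('table',np.median(z[100:120,250:280]))
for n,u,r,lo,hi,rad in [('disc',403,257,.008,.017,55),('hub',403,257,.027,.036,40),('house',612,63,.03,.038,80),('shoulder',612,63,.0385,.045,33),('shaft',620,60,.055,.072,33)]:
    m=(np.hypot(uu-u*s,rr-r*s)<rad*s)&(z>lo)&(z<hi); q=P[m]
    R=cv2.minAreaRect((q[:,:2]*1000).astype(np.float32)); c,rd=cv2.minEnclosingCircle((q[:,:2]*1000).astype(np.float32))
    print(n,len(q),'z',q[:,2].mean().round(4),'rect',np.round(R[0],1),np.round(R[1],1),round(R[2],1),'circ',np.round(c,1),round(rd,1))
def ln(a,b,zz):
    p,q=ray(w,a[0]*s,a[1]*s,zz),ray(w,b[0]*s,b[1]*s,zz); d=q-p; return p[:2].round(4),q[:2].round(4),np.degrees(np.arctan2(d[1],d[0])),np.hypot(*d[:2])
print(ln((403,256),(431,240),.012)); print(ln((621,22),(625,1),.036))
E
```

```text
table 0.00046544044990577595
disc 1899 z 0.0125 rect [ 390.1 -260.2] [62.1 62.4] 23.8 circ [ 389.6 -260.2] 31.8
hub 424 z 0.032 rect [ 390.  -260.3] [28.5 28.5] 66.9 circ [ 389.8 -260.3] 14.8
house 6035 z 0.0363 rect [ 549.5 -320.4] [78.1 85.5] 15.6 circ [ 549.1 -324.2] 47.8
shoulder 486 z 0.0405 rect [ 551.4 -323. ] [28.1 29. ] 72.5 circ [ 552.6 -325.1] 16.7
shaft 277 z 0.0642 rect [ 549.4 -323.3] [11.5 16.1] 8.7 circ [ 550.8 -323. ] 8.1
(array([ 0.3904, -0.26  ]), array([ 0.4088, -0.2733]), np.float64(-35.96008676720118), np.float64(0.02274290294750015))
(array([ 0.5744, -0.3184]), array([ 0.5848, -0.3149]), np.float64(18.575461248224503), np.float64(0.010996445605789081))
```

```bash
python3 -m creep '[{"dx":0.03,"dy":0.03,"dz":-1,"wx":0,"wy":0,"wz":0,"grip":0.6},{"dx":0,"dy":0,"dz":-1,"wx":0,"wy":0,"wz":0,"grip":0.6},{"dx":0,"dy":0,"dz":-1,"wx":0,"wy":0,"wz":0,"grip":0.6},{"dx":0,"dy":0,"dz":-1,"wx":0,"wy":0,"wz":0,"grip":0.6},{"dx":0,"dy":0,"dz":-0.7,"wx":0,"wy":0,"wz":0,"grip":0.6},{"dx":0,"dy":0,"dz":-0.38,"wx":0,"wy":0,"wz":0,"grip":0.6},{"dx":0,"dy":0,"dz":0,"wx":0,"wy":0,"wz":0,"grip":0.6}]' 25
python3 -m creep '[{"dx":0,"dy":0,"dz":0,"wx":0,"wy":0,"wz":0,"grip":0.1},{"dx":0,"dy":0,"dz":0,"wx":0,"wy":0,"wz":0,"grip":0.1},{"dx":0,"dy":0,"dz":0,"wx":0,"wy":0,"wz":0,"grip":0.1},{"dx":0,"dy":0,"dz":0,"wx":0,"wy":0,"wz":0,"grip":0.1},{"dx":0,"dy":0,"dz":0,"wx":0,"wy":0,"wz":0,"grip":0.1},{"dx":0,"dy":0,"dz":0,"wx":0,"wy":0,"wz":0,"grip":0.1}]' 25
```

```text
time: 1.8
tool_pos: [0.3873, -0.2621, 0.0138]
eef_rot: [[0.916, 0.401, -0.002], [0.401, -0.916, 0.002], [-0.001, -0.002, -1.0]]
force: [-0.3, -0.0, 0.3]
width: 0.601
grasp_force: 0.0
time: 2.4
tool_pos: [0.3885, -0.2615, 0.0158]
eef_rot: [[0.915, 0.403, 0.0], [0.403, -0.915, -0.0], [0.0, 0.0, -1.0]]
force: [-2.7, -0.9, 5.9]
width: 0.312
grasp_force: 25.0
```

```bash
python3 -m creep '[{"dx":0,"dy":0,"dz":1,"wx":0,"wy":0,"wz":0,"grip":0.1},{"dx":0,"dy":0,"dz":1,"wx":0,"wy":0,"wz":1,"grip":0.1},{"dx":0,"dy":0,"dz":1,"wx":0,"wy":0,"wz":1,"grip":0.1},{"dx":0.67,"dy":-0.26,"dz":0,"wx":0,"wy":0,"wz":1,"grip":0.1},{"dx":0.67,"dy":-0.26,"dz":0,"wx":0,"wy":0,"wz":1,"grip":0.1},{"dx":0.67,"dy":-0.26,"dz":0,"wx":0,"wy":0,"wz":1,"grip":0.1},{"dx":0.67,"dy":-0.26,"dz":0,"wx":0,"wy":0,"wz":1,"grip":0.1},{"dx":0.67,"dy":-0.26,"dz":0,"wx":0,"wy":0,"wz":1,"grip":0.1},{"dx":0.67,"dy":-0.26,"dz":0,"wx":0,"wy":0,"wz":1,"grip":0.1}]' 
python3 -m creep '[{"dx":0,"dy":0,"dz":0,"wx":0,"wy":0,"wz":1,"grip":0.1},{"dx":0,"dy":0,"dz":0,"wx":0,"wy":0,"wz":1,"grip":0.1},{"dx":0,"dy":0,"dz":0,"wx":0,"wy":0,"wz":0.8,"grip":0.1},{"dx":0,"dy":0,"dz":0,"wx":0,"wy":0,"wz":0,"grip":0.1}]' 
python3 - <<'E'
from h import *
w=snap('wrist','w2');t=snap('top','t2');print(ctrl.get_obs()['tool_pos'])
a=cv2.resize(t['p'][90:230,360:500,::-1],(400,400),interpolation=2);b=cv2.resize(w['p'][100:384,114:398,::-1],(400,400),interpolation=2)
cv2.imwrite('pics/c2.png',np.clip(np.hstack([a,b])*1.3,0,255).astype(np.uint8))
E
```

```text
time: 3.3
tool_pos: [0.5502, -0.3239, 0.1351]
eef_rot: [[0.49, 0.872, -0.0], [0.872, -0.49, 0.0], [0.0, -0.0, -1.0]]
force: [-0.2, -0.4, -1.5]
width: 0.318
grasp_force: 25.0
time: 3.7
tool_pos: [0.5491, -0.3235, 0.1351]
eef_rot: [[0.287, 0.958, -0.001], [0.958, -0.287, 0.0], [0.0, -0.001, -1.0]]
force: [-0.6, -0.2, -1.8]
width: 0.31
grasp_force: 25.0
[ 0.54919399 -0.32360536  0.13527637]
```

View pics/c2.png

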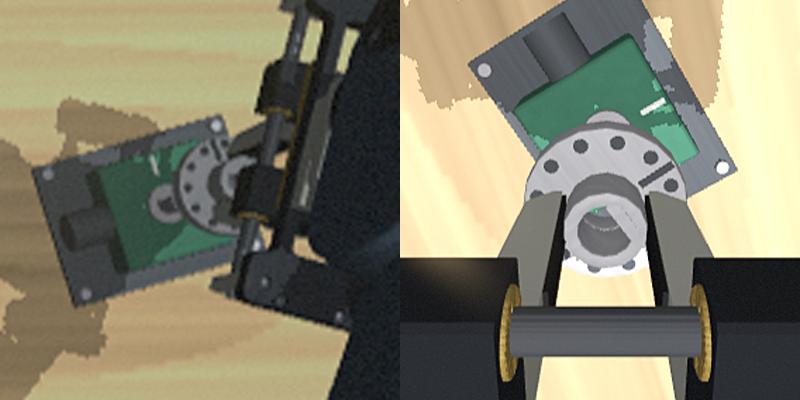

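The wrist half of the picture shows the held wheel's line at (657,176), roughly parallel to the drive's white line at (653,106). I'll measure the remaining offset and angle.

```bash
python3 - <<'E'
from h import *
w=load('w2');P=cloud(w);z=P[...,2]
rr,uu=np.mgrid[:384,:512]; px=lambda U,V:(114+(U-400)*.71,100+V*.71)
u,r=px(605,225)
for n,lo,hi,rad in [('hub',.146,.158,45),('disc',.126,.137,80),('shoulder',.0385,.045,200),]:
    m=(np.hypot(uu-u,rr-r)<rad)&(z>lo)&(z<hi); q=P[m]
    c,rd=cv2.minEnclosingCircle((q[:,:2]*1000).astype(np.float32)); print(n,len(q),q[:,2].mean().round(4),np.round(c,1),round(rd,1))
def ln(a,b,zz):
    p,q=ray(w,*px(*a),zz),ray(w,*px(*b),zz); d=q-p; return p[:2].round(4),q[:2].round(4),np.degrees(np.arctan2(d[1],d[0])),np.hypot(*d[:2])
print(ln((640,187),(675,165),.1325)); print(ln((643,112),(664,101),.036))
g=w['p'][...,:].astype(int); hs=cv2.cvtColor(w['p'],cv2.COLOR_RGB2HSV)
# dark line pixels / white line pixels, principal axis in world
def pca(mask,zz):
    ys,xs=np.nonzero(mask); q=np.array([ray(w,a,b,zz)[:2] for a,b in zip(xs,ys)]); c=q.mean(0); e=np.linalg.eigh(np.cov((q-c).T))[1][:,1]; e*=np.sign(e[0]); return len(q),c.round(4),np.degrees(np.arctan2(e[1],e[0]))
a,b=px(657,176); M=(abs(uu-a)<15)&(abs(rr-b)<11)&(g.sum(2)<270)&(z>.12); 
n,l=cv2.connectedComponents(M.astype(np.uint8)); k=np.bincount(l[l>0]).argmax(); print('wheel',pca(l==k,.1325))
a,b=px(653,106); M=(abs(uu-a)<13)&(abs(rr-b)<10)&(hs[...,1]<60)&(g.sum(2)>450)&(z>.03); 
n,l=cv2.connectedComponents(M.astype(np.uint8)); k=np.bincount(l[l>0]).argmax(); print('drive',pca(l==k,.036))
E
```

```text
hub 2459 0.1512 [ 551.9 -317.7] 21.0
disc 4881 0.1317 [ 550.2 -323.1] 32.0
shoulder 191 0.0403 [ 546.7 -315. ] 43.7
(array([ 0.5653, -0.3191]), array([ 0.5802, -0.3142]), np.float64(17.99947865918507), np.float64(0.015662373367007397))
(array([ 0.5743, -0.3175]), array([ 0.5874, -0.3147]), np.float64(12.045281180496694), np.float64(0.013309820653591604))
wheel (130, array([ 0.5723, -0.3157]), np.float64(18.986081614105938))
drive (73, array([ 0.5803, -0.3156]), np.float64(15.609786897279298))
```

```bash
python3 -m creep '[{"dx":0.01,"dy":-0.01,"dz":-0.6,"wx":0,"wy":0,"wz":-0.7,"grip":0.1},{"dx":0,"dy":0,"dz":-0.6,"wx":0,"wy":0,"wz":0,"grip":0.1},{"dx":0,"dy":0,"dz":-0.1,"wx":0,"wy":0,"wz":0,"grip":0.1},{"dx":0,"dy":0,"dz":-0.1,"wx":0,"wy":0,"wz":0,"grip":0.1},{"dx":0,"dy":0,"dz":-0.1,"wx":0,"wy":0,"wz":0,"grip":0.1},{"dx":0,"dy":0,"dz":0,"wx":0,"wy":0,"wz":0,"grip":0.1}]'
```

```text
time: 4.4
tool_pos: [0.5499, -0.3243, 0.0759]
eef_rot: [[0.341, 0.94, 0.001], [0.94, -0.341, -0.0], [-0.0, 0.001, -1.0]]
force: [0.3, -0.1, -0.4]
width: 0.313
grasp_force: 25.0
```

```bash
python3 -m creep '[{"dx":0,"dy":0,"dz":-0.1,"wx":0,"wy":0,"wz":0,"grip":0.1},{"dx":0,"dy":0,"dz":-0.1,"wx":0,"wy":0,"wz":0,"grip":0.1},{"dx":0,"dy":0,"dz":-0.1,"wx":0,"wy":0,"wz":0,"grip":0.1},{"dx":0,"dy":0,"dz":-0.1,"wx":0,"wy":0,"wz":0,"grip":0.1},{"dx":0,"dy":0,"dz":0,"wx":0,"wy":0,"wz":0,"grip":0.1}]'
python3 -m creep '[{"dx":0,"dy":0,"dz":-0.04,"wx":0,"wy":0,"wz":0,"grip":0.1},{"dx":0,"dy":0,"dz":-0.04,"wx":0,"wy":0,"wz":0,"grip":0.1},{"dx":0,"dy":0,"dz":0,"wx":0,"wy":0,"wz":0,"grip":0.1}]'
```

```text
time: 4.9
tool_pos: [0.5494, -0.3239, 0.0587]
eef_rot: [[0.341, 0.94, -0.001], [0.94, -0.341, 0.001], [0.0, -0.001, -1.0]]
force: [-0.7, 0.2, -1.4]
width: 0.314
grasp_force: 25.0
time: 5.2
tool_pos: [0.5496, -0.3241, 0.0561]
eef_rot: [[0.341, 0.94, -0.0], [0.94, -0.341, 0.0], [0.0, -0.0, -1.0]]
force: [-0.3, -0.3, -2.4]
width: 0.314
grasp_force: 25.0
```

```bash
for i in 1; do python3 -m creep '[{"dx":0,"dy":0,"dz":-0.02,"wx":0,"wy":0,"wz":0,"grip":0.1},{"dx":0,"dy":0,"dz":-0.02,"wx":0,"wy":0,"wz":0,"grip":0.1},{"dx":0,"dy":0,"dz":0,"wx":0,"wy":0,"wz":0,"grip":0.1}]'; done
```

```text
time: 5.5
tool_pos: [0.5498, -0.3243, 0.0559]
eef_rot: [[0.341, 0.94, 0.0], [0.94, -0.341, -0.0], [-0.0, 0.0, -1.0]]
force: [-3.8, 2.9, 8.8]
width: 0.317
grasp_force: 25.0
```

Contact came at the expected height, so I'll release, lift, and look.

```bash
python3 -m creep '[{"dx":0,"dy":0,"dz":0,"wx":0,"wy":0,"wz":0,"grip":0.5},{"dx":0,"dy":0,"dz":0,"wx":0,"wy":0,"wz":0,"grip":0.5},{"dx":0,"dy":0,"dz":0,"wx":0,"wy":0,"wz":0,"grip":0.5},{"dx":0,"dy":0,"dz":0.3,"wx":0,"wy":0,"wz":0,"grip":0.5},{"dx":0,"dy":0,"dz":1,"wx":0,"wy":0,"wz":0,"grip":0.6},{"dx":0,"dy":0,"dz":1,"wx":0,"wy":0,"wz":0,"grip":0.6},{"dx":0,"dy":0,"dz":1,"wx":0,"wy":0,"wz":0,"grip":0.6},{"dx":0,"dy":0,"dz":0,"wx":0,"wy":0,"wz":0,"grip":0.6}]'
python3 - <<'E'
from h import *
w=snap('wrist','w3');P=cloud(w);z=P[...,2]
for n,lo,hi in [('disc',.046,.058),('hub',.066,.078)]:
    m=(np.hypot(P[...,0]-.55,P[...,1]+.323)<.04)&(z>lo)&(z<hi);q=P[m]
    print(n,len(q),np.percentile(q[:,2],[5,50,95]).round(4),np.round(cv2.minEnclosingCircle((q[:,:2]*1000).astype(np.float32)),1) if 0 else [np.round(x,1) for x in cv2.minEnclosingCircle((q[:,:2]*1000).astype(np.float32))])
E
```

```text
time: 6.3
tool_pos: [0.5518, -0.3255, 0.1934]
eef_rot: [[0.341, 0.94, 0.008], [0.94, -0.341, -0.006], [-0.002, 0.01, -1.0]]
force: [-0.4, 0.5, 1.1]
width: 0.601
grasp_force: 0.0
disc 2666 [0.051  0.0525 0.0539] [array([ 550.8, -323.7]), np.float64(32.0)]
hub 729 [0.0664 0.072  0.0733] [array([ 550.8, -323.5]), np.float64(14.8)]
```

View pics/w3.png

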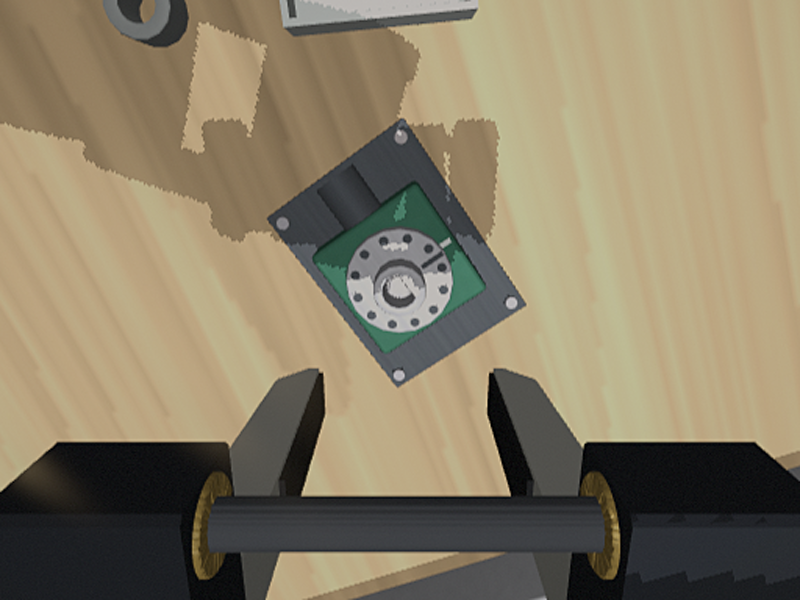

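The wheel is home: the disc top is at 52 mm, the hub top at 72 mm, and the lines match at (432,258) and (447,244). Next is the bushing.

```bash
python3 -m creep '[{"dx":-0.415,"dy":0.957,"dz":0,"wx":0,"wy":0,"wz":0.6,"grip":0.75},{"dx":-0.415,"dy":0.957,"dz":0,"wx":0,"wy":0,"wz":0.58,"grip":0.75},{"dx":-0.415,"dy":0.957,"dz":0,"wx":0,"wy":0,"wz":0,"grip":0.75},{"dx":-0.415,"dy":0.957,"dz":0,"wx":0,"wy":0,"wz":0,"grip":0.75},{"dx":-0.415,"dy":0.957,"dz":0,"wx":0,"wy":0,"wz":0,"grip":0.75},{"dx":0,"dy":0,"dz":-1,"wx":0,"wy":0,"wz":0,"grip":0.75},{"dx":0,"dy":0,"dz":-1,"wx":0,"wy":0,"wz":0,"grip":0.75},{"dx":0,"dy":0,"dz":0,"wx":0,"wy":0,"wz":0,"grip":0.75},{"dx":0,"dy":0,"dz":0,"wx":0,"wy":0,"wz":0,"grip":0.75}]' 12
python3 - <<'E'
from h import *
w=snap('wrist');P=cloud(w);z=P[...,2]
m=(np.hypot(P[...,0]-.466,P[...,1]+.132)<.03)&(z>.022)&(z<.034);q=P[m];print(len(q),q[:,2].mean(),cv2.minEnclosingCircle((q[:,:2]*1000).astype(np.float32)),ctrl.get_obs()['tool_pos'])
E
```

```text
time: 7.25
tool_pos: [0.4664, -0.1327, 0.1067]
eef_rot: [[0.251, 0.968, -0.002], [0.968, -0.251, 0.001], [0.0, -0.002, -1.0]]
force: [-0.2, -0.5, 0.2]
width: 0.749
grasp_force: 0.0
1443 0.02800569455966532 ((467.4272766113281, -130.81349182128906), 19.051313400268555) [ 0.4671635  -0.13304964  0.1076747 ]
```

```bash
python3 -m creep '[{"dx":0,"dy":0.02,"dz":-1,"wx":0,"wy":0,"wz":0,"grip":0.75},{"dx":0,"dy":0,"dz":-1,"wx":0,"wy":0,"wz":0,"grip":0.75},{"dx":0,"dy":0,"dz":-0.53,"wx":0,"wy":0,"wz":0,"grip":0.75},{"dx":0,"dy":0,"dz":0,"wx":0,"wy":0,"wz":0,"grip":0.75},{"dx":0,"dy":0,"dz":0,"wx":0,"wy":0,"wz":0,"grip":0.2},{"dx":0,"dy":0,"dz":0,"wx":0,"wy":0,"wz":0,"grip":0.2},{"dx":0,"dy":0,"dz":0,"wx":0,"wy":0,"wz":0,"grip":0.2},{"dx":0,"dy":0,"dz":0,"wx":0,"wy":0,"wz":0,"grip":0.2},{"dx":0,"dy":0,"dz":0,"wx":0,"wy":0,"wz":0,"grip":0.2},{"dx":0,"dy":0,"dz":0,"wx":0,"wy":0,"wz":0,"grip":0.2}]' 12
```

```text
time: 8.3
tool_pos: [0.4671, -0.1321, 0.0061]
eef_rot: [[0.251, 0.968, 0.001], [0.968, -0.251, -0.0], [-0.0, 0.001, -1.0]]
force: [-2.0, 0.9, 8.1]
width: 0.408
grasp_force: 12.0
```

```bash
python3 -m creep '[{"dx":0,"dy":0,"dz":1,"wx":0,"wy":0,"wz":0,"grip":0.2},{"dx":0,"dy":0,"dz":1,"wx":0,"wy":0,"wz":0,"grip":0.2},{"dx":0.86,"dy":0,"dz":0,"wx":0,"wy":0,"wz":0,"grip":0.2},{"dx":0.86,"dy":0,"dz":0,"wx":0,"wy":0,"wz":0,"grip":0.2},{"dx":0.86,"dy":0,"dz":0,"wx":0,"wy":0,"wz":0,"grip":0.2},{"dx":0.85,"dy":0,"dz":0,"wx":0,"wy":0,"wz":0,"grip":0.2},{"dx":0,"dy":0,"dz":0,"wx":0,"wy":0,"wz":0,"grip":0.2},{"dx":0,"dy":0,"dz":-1,"wx":0,"wy":0,"wz":0,"grip":0.2},{"dx":0,"dy":0,"dz":-0.7,"wx":0,"wy":0,"wz":0,"grip":0.2},{"dx":0,"dy":0,"dz":0,"wx":0,"wy":0,"wz":0,"grip":0.2}]'
python3 -m creep '[{"dx":0,"dy":0,"dz":-0.1,"wx":0,"wy":0,"wz":0,"grip":0.2},{"dx":0,"dy":0,"dz":-0.06,"wx":0,"wy":0,"wz":0,"grip":0.2},{"dx":0,"dy":0,"dz":0,"wx":0,"wy":0,"wz":0,"grip":0.2}]'
```

```text
time: 9.3
tool_pos: [0.601, -0.1312, 0.0141]
eef_rot: [[0.251, 0.968, -0.007], [0.968, -0.251, 0.002], [0.0, -0.007, -1.0]]
force: [0.1, 0.3, -0.3]
width: 0.405
grasp_force: 12.0
time: 9.6
tool_pos: [0.6044, -0.1321, 0.0122]
eef_rot: [[0.251, 0.968, 0.001], [0.968, -0.251, -0.0], [-0.0, 0.002, -1.0]]
force: [0.1, -0.8, 0.2]
width: 0.408
grasp_force: 12.0
```

```bash
python3 -m creep '[{"dx":0,"dy":0,"dz":-0.03,"wx":0,"wy":0,"wz":0,"grip":0.2},{"dx":0,"dy":0,"dz":0,"wx":0,"wy":0,"wz":0,"grip":0.55},{"dx":0,"dy":0,"dz":0,"wx":0,"wy":0,"wz":0,"grip":0.55},{"dx":0,"dy":0,"dz":0,"wx":0,"wy":0,"wz":0,"grip":0.55},{"dx":0,"dy":0,"dz":0.5,"wx":0,"wy":0,"wz":0,"grip":0.55},{"dx":0,"dy":0,"dz":1,"wx":0,"wy":0,"wz":0,"grip":0.55},{"dx":0,"dy":0,"dz":1,"wx":0,"wy":0,"wz":0,"grip":0.55}]'
python3 -m creep '[{"dx":-0.63,"dy":0.723,"dz":0,"wx":0,"wy":0,"wz":0.6,"grip":0.55},{"dx":-0.63,"dy":0.723,"dz":0,"wx":0,"wy":0,"wz":0.6,"grip":0.55},{"dx":-0.63,"dy":0.723,"dz":0,"wx":0,"wy":0,"wz":0.6,"grip":0.55},{"dx":-0.63,"dy":0.723,"dz":0,"wx":0,"wy":0,"wz":0.6,"grip":0.55},{"dx":-0.63,"dy":0.723,"dz":0,"wx":0,"wy":0,"wz":0.5,"grip":0.55},{"dx":0,"dy":0,"dz":0,"wx":0,"wy":0,"wz":0,"grip":0.55},{"dx":0,"dy":0,"dz":0,"wx":0,"wy":0,"wz":0,"grip":0.55}]'
cat > look.py <<'E'
import sys
from h import *
x,y,lo,hi,r=map(float,sys.argv[1:])
w=snap('wrist');P=cloud(w);z=P[...,2]
m=(np.hypot(P[...,0]-x,P[...,1]-y)<r)&(z>lo)&(z<hi);q=P[m]
c,rd=cv2.minEnclosingCircle((q[:,:2]*1000).astype(np.float32));R=cv2.minAreaRect((q[:,:2]*1000).astype(np.float32))
print(len(q),'z',q[:,2].mean().round(4),'circ',np.round(c,1),round(rd,1),'rect',np.round(R[0],1),np.round(R[1],1),round(R[2],1),'tcp',ctrl.get_obs()['tool_pos'].round(4) if hasattr(ctrl.get_obs()['tool_pos'],'round') else ctrl.get_obs()['tool_pos'])
E
python3 look.py .4775 .0125 .004 .06 .03;python3 look.py .4775 .0125 .02 .06 .02
```

```text
time: 10.3
tool_pos: [0.6034, -0.1318, 0.1106]
eef_rot: [[0.251, 0.968, -0.001], [0.968, -0.251, 0.0], [0.0, -0.001, -1.0]]
force: [0.3, -1.2, 0.1]
width: 0.55
grasp_force: 0.0
time: 11.0
tool_pos: [0.4781, 0.0129, 0.1102]
eef_rot: [[0.021, 1.0, 0.001], [1.0, -0.021, -0.0], [-0.0, 0.001, -1.0]]
force: [0.1, 0.6, -0.3]
width: 0.55
grasp_force: 0.0
2084 z 0.0181 circ [479.1  14.5] 26.1 rect [479.1  14.4] [38.3 38.1] 84.4 tcp [0.4786 0.0124 0.1102]
688 z 0.0407 circ [478.9  14.3] 10.2 rect [479.   14.6] [19.8 19.5] 21.6 tcp [0.4787 0.0121 0.1101]
```

```bash
python3 -m creep '[{"dx":0,"dy":0.02,"dz":-1,"wx":0,"wy":0,"wz":0,"grip":0.55},{"dx":0,"dy":0,"dz":-1,"wx":0,"wy":0,"wz":0,"grip":0.55},{"dx":0,"dy":0,"dz":-0.54,"wx":0,"wy":0,"wz":0,"grip":0.55},{"dx":0,"dy":0,"dz":0,"wx":0,"wy":0,"wz":0,"grip":0.5},{"dx":0,"dy":0,"dz":0,"wx":0,"wy":0,"wz":0,"grip":0.05},{"dx":0,"dy":0,"dz":0,"wx":0,"wy":0,"wz":0,"grip":0.05},{"dx":0,"dy":0,"dz":0,"wx":0,"wy":0,"wz":0,"grip":0.05},{"dx":0,"dy":0,"dz":0,"wx":0,"wy":0,"wz":0,"grip":0.05},{"dx":0,"dy":0,"dz":0,"wx":0,"wy":0,"wz":0,"grip":0.05},{"dx":0,"dy":0,"dz":0,"wx":0,"wy":0,"wz":0,"grip":0.05}]' 12
```

```text
time: 12.1
tool_pos: [0.4785, 0.0134, 0.0091]
eef_rot: [[0.022, 1.0, 0.002], [1.0, -0.022, -0.0], [-0.0, 0.002, -1.0]]
force: [-0.9, -1.2, 7.9]
width: 0.213
grasp_force: 12.0
```

```bash
python3 -m creep '[{"dx":0,"dy":0,"dz":1,"wx":0,"wy":0,"wz":0,"grip":0.05},{"dx":0,"dy":0,"dz":1,"wx":0,"wy":0,"wz":0,"grip":0.05},{"dx":0,"dy":0,"dz":0.5,"wx":0,"wy":0,"wz":0,"grip":0.05},{"dx":0.27,"dy":0.933,"dz":0,"wx":0,"wy":0,"wz":0.7,"grip":0.05},{"dx":0.27,"dy":0.933,"dz":0,"wx":0,"wy":0,"wz":0.7,"grip":0.05},{"dx":0.27,"dy":0.933,"dz":0,"wx":0,"wy":0,"wz":0,"grip":0.05},{"dx":0.27,"dy":0.933,"dz":0,"wx":0,"wy":0,"wz":0,"grip":0.05},{"dx":0.27,"dy":0.933,"dz":0,"wx":0,"wy":0,"wz":0,"grip":0.05},{"dx":0.27,"dy":0.933,"dz":0,"wx":0,"wy":0,"wz":0,"grip":0.05},{"dx":0.27,"dy":0.933,"dz":0,"wx":0,"wy":0,"wz":0,"grip":0.05}]'
python3 -m creep '[{"dx":0,"dy":0,"dz":0,"wx":0,"wy":0,"wz":0,"grip":0.05},{"dx":0,"dy":0,"dz":-1,"wx":0,"wy":0,"wz":0,"grip":0.05},{"dx":0,"dy":0,"dz":-1,"wx":0,"wy":0,"wz":0,"grip":0.05},{"dx":0,"dy":0,"dz":-0.25,"wx":0,"wy":0,"wz":0,"grip":0.05},{"dx":0,"dy":0,"dz":-0.1,"wx":0,"wy":0,"wz":0,"grip":0.05},{"dx":0,"dy":0,"dz":0,"wx":0,"wy":0,"wz":0,"grip":0.05}]'
```

```text
time: 13.1
tool_pos: [0.5536, 0.2764, 0.1086]
eef_rot: [[-0.09, 0.996, 0.0], [0.996, 0.09, 0.0], [0.0, 0.0, -1.0]]
force: [0.3, -0.9, -0.3]
width: 0.214
grasp_force: 12.0
time: 13.7
tool_pos: [0.5541, 0.2747, 0.0154]
eef_rot: [[-0.09, 0.996, 0.001], [0.996, 0.09, 0.0], [0.0, 0.001, -1.0]]
force: [0.9, 0.2, 0.9]
width: 0.212
grasp_force: 12.0
```

```bash
python3 -m creep '[{"dx":0,"dy":0,"dz":-0.05,"wx":0,"wy":0,"wz":0,"grip":0.05},{"dx":0,"dy":0,"dz":0,"wx":0,"wy":0,"wz":0,"grip":0.05},{"dx":0,"dy":0,"dz":0,"wx":0,"wy":0,"wz":0,"grip":0.45},{"dx":0,"dy":0,"dz":0,"wx":0,"wy":0,"wz":0,"grip":0.45},{"dx":0,"dy":0,"dz":0,"wx":0,"wy":0,"wz":0,"grip":0.45},{"dx":0,"dy":0,"dz":0.5,"wx":0,"wy":0,"wz":0,"grip":0.45},{"dx":0,"dy":0,"dz":1,"wx":0,"wy":0,"wz":0,"grip":0.45},{"dx":0,"dy":0,"dz":1,"wx":0,"wy":0,"wz":0,"grip":0.55}]'
python3 -m creep '[{"dx":-0.51,"dy":-0.7225,"dz":0,"wx":0,"wy":0,"wz":0.9,"grip":0.55},{"dx":-0.51,"dy":-0.7225,"dz":0,"wx":0,"wy":0,"wz":0.9,"grip":0.55},{"dx":-0.51,"dy":-0.7225,"dz":0,"wx":0,"wy":0,"wz":0.9,"grip":0.55},{"dx":-0.51,"dy":-0.7225,"dz":0,"wx":0,"wy":0,"wz":0.9,"grip":0.55},{"dx":-0.51,"dy":-0.7225,"dz":0,"wx":0,"wy":0,"wz":0.9,"grip":0.55},{"dx":0,"dy":0,"dz":0,"wx":0,"wy":0,"wz":0.85,"grip":0.55},{"dx":0,"dy":0,"dz":0,"wx":0,"wy":0,"wz":0.85,"grip":0.55},{"dx":0,"dy":0,"dz":0,"wx":0,"wy":0,"wz":0,"grip":0.55}]'
python3 look.py .4522 .1303 .004 .06 .03;python3 look.py .4522 .1303 .02 .06 .02
```

```text
time: 14.5
tool_pos: [0.553, 0.2745, 0.113]
eef_rot: [[-0.09, 0.996, -0.001], [0.996, 0.09, -0.001], [-0.0, -0.001, -1.0]]
force: [0.3, 0.7, -0.5]
width: 0.497
grasp_force: 0.0
time: 15.3
tool_pos: [0.4515, 0.1301, 0.1125]
eef_rot: [[-0.554, 0.833, 0.0], [0.833, 0.554, 0.0], [-0.0, 0.0, -1.0]]
force: [0.2, -0.0, 0.3]
width: 0.547
grasp_force: 0.0
2054 z 0.0181 circ [453.  132.5] 26.0 rect [453.1 132.3] [37.8 38.7] 34.2 tcp [0.4516 0.1302 0.1124]
679 z 0.0406 circ [453.  132.2] 10.2 rect [452.9 132.5] [19.7 19.6] 54.9 tcp [0.4516 0.1303 0.1123]
```

```bash
python3 -m creep '[{"dx":0.02,"dy":0.03,"dz":-1,"wx":0,"wy":0,"wz":0,"grip":0.55},{"dx":0,"dy":0,"dz":-1,"wx":0,"wy":0,"wz":0,"grip":0.55},{"dx":0,"dy":0,"dz":-0.59,"wx":0,"wy":0,"wz":0,"grip":0.55},{"dx":0,"dy":0,"dz":0,"wx":0,"wy":0,"wz":0,"grip":0.5},{"dx":0,"dy":0,"dz":0,"wx":0,"wy":0,"wz":0,"grip":0.05},{"dx":0,"dy":0,"dz":0,"wx":0,"wy":0,"wz":0,"grip":0.05},{"dx":0,"dy":0,"dz":0,"wx":0,"wy":0,"wz":0,"grip":0.05},{"dx":0,"dy":0,"dz":0,"wx":0,"wy":0,"wz":0,"grip":0.05},{"dx":0,"dy":0,"dz":0,"wx":0,"wy":0,"wz":0,"grip":0.05},{"dx":0,"dy":0,"dz":0,"wx":0,"wy":0,"wz":0,"grip":0.05}]' 12
```

```text
time: 16.4
tool_pos: [0.4529, 0.1315, 0.0095]
eef_rot: [[-0.553, 0.833, 0.002], [0.833, 0.553, 0.0], [-0.001, 0.001, -1.0]]
force: [-0.8, 0.6, 8.1]
width: 0.212
grasp_force: 12.0
```

```bash
python3 -m creep '[{"dx":0,"dy":0,"dz":1,"wx":0,"wy":0,"wz":0,"grip":0.05},{"dx":0,"dy":0,"dz":1,"wx":0,"wy":0,"wz":0,"grip":0.05},{"dx":0,"dy":0,"dz":0.5,"wx":0,"wy":0,"wz":-0.9,"grip":0.05},{"dx":0.496,"dy":0.96,"dz":0,"wx":0,"wy":0,"wz":-1,"grip":0.05},{"dx":0.496,"dy":0.96,"dz":0,"wx":0,"wy":0,"wz":-1,"grip":0.05},{"dx":0.496,"dy":0.96,"dz":0,"wx":0,"wy":0,"wz":-1,"grip":0.05},{"dx":0.496,"dy":0.96,"dz":0,"wx":0,"wy":0,"wz":-1,"grip":0.05},{"dx":0.496,"dy":0.96,"dz":0,"wx":0,"wy":0,"wz":-1,"grip":0.05},{"dx":0,"dy":0,"dz":0,"wx":0,"wy":0,"wz":-1,"grip":0.05},{"dx":0,"dy":0,"dz":0,"wx":0,"wy":0,"wz":0,"grip":0.05}]'
python3 -m creep '[{"dx":0,"dy":0,"dz":0,"wx":0,"wy":0,"wz":0,"grip":0.05},{"dx":0,"dy":0,"dz":-1,"wx":0,"wy":0,"wz":0,"grip":0.05},{"dx":0,"dy":0,"dz":-1,"wx":0,"wy":0,"wz":0,"grip":0.05},{"dx":0,"dy":0,"dz":-0.25,"wx":0,"wy":0,"wz":0,"grip":0.05},{"dx":0,"dy":0,"dz":-0.1,"wx":0,"wy":0,"wz":0,"grip":0.05},{"dx":0,"dy":0,"dz":0,"wx":0,"wy":0,"wz":0,"grip":0.05}]'
```

```text
time: 17.4
tool_pos: [0.5513, 0.3241, 0.1084]
eef_rot: [[-0.034, 0.999, -0.0], [0.999, 0.034, -0.0], [-0.0, -0.0, -1.0]]
force: [0.0, -0.8, -0.9]
width: 0.21
grasp_force: 12.0
time: 18.0
tool_pos: [0.5521, 0.3234, 0.0159]
eef_rot: [[-0.035, 0.999, 0.001], [0.999, 0.035, 0.001], [0.001, 0.001, -1.0]]
force: [-0.2, 0.6, -0.7]
width: 0.213
grasp_force: 12.0
```

```bash
python3 -m creep '[{"dx":0,"dy":0,"dz":-0.05,"wx":0,"wy":0,"wz":0,"grip":0.05},{"dx":0,"dy":0,"dz":0,"wx":0,"wy":0,"wz":0,"grip":0.05},{"dx":0,"dy":0,"dz":0,"wx":0,"wy":0,"wz":0,"grip":0.45},{"dx":0,"dy":0,"dz":0,"wx":0,"wy":0,"wz":0,"grip":0.45},{"dx":0,"dy":0,"dz":0,"wx":0,"wy":0,"wz":0,"grip":0.45},{"dx":0,"dy":0,"dz":0.5,"wx":0,"wy":0,"wz":0,"grip":0.45},{"dx":0,"dy":0,"dz":1,"wx":0,"wy":0,"wz":0,"grip":0.45},{"dx":0,"dy":0,"dz":1,"wx":0,"wy":0,"wz":0,"grip":0.55}]'
python3 -m creep '[{"dx":-0.81,"dy":-0.2,"dz":0,"wx":0,"wy":0,"wz":-0.7,"grip":0.55},{"dx":-0.81,"dy":-0.2,"dz":0,"wx":0,"wy":0,"wz":-0.7,"grip":0.55},{"dx":-0.81,"dy":-0.2,"dz":0,"wx":0,"wy":0,"wz":-0.7,"grip":0.55},{"dx":-0.81,"dy":-0.2,"dz":0,"wx":0,"wy":0,"wz":0,"grip":0.55},{"dx":-0.81,"dy":-0.2,"dz":0,"wx":0,"wy":0,"wz":0,"grip":0.55},{"dx":0,"dy":0,"dz":0,"wx":0,"wy":0,"wz":0,"grip":0.55},{"dx":0,"dy":0,"dz":0,"wx":0,"wy":0,"wz":0,"grip":0.55}]'
python3 look.py .3896 .283 .02 .06 .02
```

```text
time: 18.8
tool_pos: [0.5511, 0.3232, 0.1134]
eef_rot: [[-0.034, 0.999, -0.001], [0.999, 0.034, -0.001], [-0.001, -0.001, -1.0]]
force: [0.9, 0.8, 0.6]
width: 0.494
grasp_force: 0.0
time: 19.5
tool_pos: [0.3898, 0.2837, 0.1132]
eef_rot: [[0.133, 0.991, 0.001], [0.991, -0.133, 0.001], [0.001, 0.001, -1.0]]
force: [0.8, 0.4, 0.0]
width: 0.553
grasp_force: 0.0
619 z 0.0331 circ [390.9 284.4] 10.0 rect [390.9 284.4] [19.4 19.1] 82.5 tcp [0.3904 0.2838 0.1131]
```

```bash
python3 -m creep '[{"dx":0,"dy":0,"dz":-1,"wx":0,"wy":0,"wz":0,"grip":0.55},{"dx":0,"dy":0,"dz":-1,"wx":0,"wy":0,"wz":0,"grip":0.55},{"dx":0,"dy":0,"dz":-0.42,"wx":0,"wy":0,"wz":0,"grip":0.55},{"dx":0,"dy":0,"dz":0,"wx":0,"wy":0,"wz":0,"grip":0.5},{"dx":0,"dy":0,"dz":0,"wx":0,"wy":0,"wz":0,"grip":0.05},{"dx":0,"dy":0,"dz":0,"wx":0,"wy":0,"wz":0,"grip":0.05},{"dx":0,"dy":0,"dz":0,"wx":0,"wy":0,"wz":0,"grip":0.05},{"dx":0,"dy":0,"dz":0,"wx":0,"wy":0,"wz":0,"grip":0.05},{"dx":0,"dy":0,"dz":0,"wx":0,"wy":0,"wz":0,"grip":0.05},{"dx":0,"dy":0,"dz":0,"wx":0,"wy":0,"wz":0,"grip":0.05}]' 12
```

```text
time: 20.55
tool_pos: [0.3904, 0.2839, 0.0159]
eef_rot: [[0.134, 0.991, 0.0], [0.991, -0.134, 0.0], [0.001, 0.0, -1.0]]
force: [-4.1, 2.1, 5.3]
width: 0.477
grasp_force: 11.6
```

The width of 0.477 means the pads caught the lobed head, not the hub. I'll open, raise 5 mm and regrip.

```bash
python3 -m creep '[{"dx":0,"dy":0,"dz":0,"wx":0,"wy":0,"wz":0,"grip":0.6},{"dx":0,"dy":0,"dz":0,"wx":0,"wy":0,"wz":0,"grip":0.6},{"dx":0,"dy":0,"dz":0.12,"wx":0,"wy":0,"wz":0,"grip":0.6},{"dx":0,"dy":0,"dz":0,"wx":0,"wy":0,"wz":0,"grip":0.6},{"dx":0,"dy":0,"dz":0,"wx":0,"wy":0,"wz":0,"grip":0.05},{"dx":0,"dy":0,"dz":0,"wx":0,"wy":0,"wz":0,"grip":0.05},{"dx":0,"dy":0,"dz":0,"wx":0,"wy":0,"wz":0,"grip":0.05},{"dx":0,"dy":0,"dz":0,"wx":0,"wy":0,"wz":0,"grip":0.05},{"dx":0,"dy":0,"dz":0,"wx":0,"wy":0,"wz":0,"grip":0.05},{"dx":0,"dy":0,"dz":0,"wx":0,"wy":0,"wz":0,"grip":0.05}]' 12
```

```text
time: 21.55
tool_pos: [0.3894, 0.2834, 0.0206]
eef_rot: [[0.133, 0.991, -0.0], [0.991, -0.133, -0.0], [-0.0, -0.0, -1.0]]
force: [0.3, 0.2, -0.7]
width: 0.21
grasp_force: 12.0
```

```bash
python3 -m creep '[{"dx":0,"dy":0,"dz":1,"wx":0,"wy":0,"wz":0,"grip":0.05},{"dx":0,"dy":0,"dz":1,"wx":0,"wy":0,"wz":0,"grip":0.05},{"dx":0.775,"dy":-0.725,"dz":0,"wx":0,"wy":0,"wz":0,"grip":0.05},{"dx":0.775,"dy":-0.725,"dz":0,"wx":0,"wy":0,"wz":0,"grip":0.05},{"dx":0.775,"dy":-0.725,"dz":0,"wx":0,"wy":0,"wz":0,"grip":0.05},{"dx":0.775,"dy":-0.725,"dz":0,"wx":0,"wy":0,"wz":0,"grip":0.05},{"dx":0.775,"dy":-0.725,"dz":0,"wx":0,"wy":0,"wz":0,"grip":0.05},{"dx":0.775,"dy":-0.725,"dz":0,"wx":0,"wy":0,"wz":0,"grip":0.05},{"dx":0.775,"dy":-0.725,"dz":0,"wx":0,"wy":0,"wz":0,"grip":0.05},{"dx":0,"dy":0,"dz":0,"wx":0,"wy":0,"wz":0,"grip":0.05}]'
python3 -m creep '[{"dx":0,"dy":0,"dz":0,"wx":0,"wy":0,"wz":0,"grip":0.05},{"dx":0,"dy":0,"dz":-1,"wx":0,"wy":0,"wz":0,"grip":0.05},{"dx":0,"dy":0,"dz":-0.75,"wx":0,"wy":0,"wz":0,"grip":0.05},{"dx":0,"dy":0,"dz":-0.1,"wx":0,"wy":0,"wz":0,"grip":0.05},{"dx":0,"dy":0,"dz":0,"wx":0,"wy":0,"wz":0,"grip":0.05},{"dx":0,"dy":0,"dz":0,"wx":0,"wy":0,"wz":0,"grip":0.05}]'
```

```text
time: 22.55
tool_pos: [0.6093, 0.077, 0.1005]
eef_rot: [[0.137, 0.991, 0.002], [0.991, -0.137, -0.0], [-0.0, 0.002, -1.0]]
force: [-0.5, 1.0, -0.9]
width: 0.208
grasp_force: 12.0
time: 23.15
tool_pos: [0.6068, 0.0809, 0.0281]
eef_rot: [[0.133, 0.991, 0.001], [0.991, -0.133, 0.0], [0.0, 0.001, -1.0]]
force: [0.5, 0.1, -0.5]
width: 0.211
grasp_force: 12.0
```

```bash
python3 -m creep '[{"dx":0,"dy":0,"dz":-0.05,"wx":0,"wy":0,"wz":0,"grip":0.05},{"dx":0,"dy":0,"dz":-0.03,"wx":0,"wy":0,"wz":0,"grip":0.05},{"dx":0,"dy":0,"dz":0,"wx":0,"wy":0,"wz":0,"grip":0.4},{"dx":0,"dy":0,"dz":0,"wx":0,"wy":0,"wz":0,"grip":0.4},{"dx":0,"dy":0,"dz":0,"wx":0,"wy":0,"wz":0,"grip":0.4},{"dx":0,"dy":0,"dz":0.5,"wx":0,"wy":0,"wz":0,"grip":0.4},{"dx":0,"dy":0,"dz":1,"wx":0,"wy":0,"wz":0,"grip":0.4},{"dx":0,"dy":0,"dz":1,"wx":0,"wy":0,"wz":0,"grip":0.4},{"dx":0,"dy":0,"dz":1,"wx":0,"wy":0,"wz":0,"grip":0.4}]'
python3 -m creep '[{"dx":-0.9,"dy":0,"dz":0,"wx":0,"wy":0,"wz":0,"grip":0.4},{"dx":-0.9,"dy":0,"dz":0,"wx":0,"wy":0,"wz":0,"grip":0.4},{"dx":-0.9,"dy":0,"dz":0,"wx":0,"wy":0,"wz":0,"grip":0.4},{"dx":-0.9,"dy":0,"dz":0,"wx":0,"wy":0,"wz":0,"grip":0.4},{"dx":-0.9,"dy":0,"dz":0,"wx":0,"wy":0,"wz":0,"grip":0.4},{"dx":-0.9,"dy":0,"dz":0,"wx":0,"wy":0,"wz":0,"grip":0.4},{"dx":-0.9,"dy":0,"dz":0,"wx":0,"wy":0,"wz":0,"grip":0.4},{"dx":0,"dy":0,"dz":0,"wx":0,"wy":0,"wz":0,"grip":0.4}]'
python3 - <<'E'
from h import *
snap('top','t9');snap('scene','s9')
E
```

```text
time: 24.05
tool_pos: [0.6062, 0.0804, 0.165]
eef_rot: [[0.133, 0.991, -0.0], [0.991, -0.133, -0.0], [-0.0, -0.0, -1.0]]
force: [-0.0, -0.7, -0.6]
width: 0.398
grasp_force: 0.0
time: 24.85
tool_pos: [0.3509, 0.0804, 0.1632]
eef_rot: [[0.133, 0.991, -0.002], [0.991, -0.133, -0.0], [-0.0, -0.002, -1.0]]
force: [-0.8, 0.6, -0.1]
width: 0.403
grasp_force: 0.0
```

View pics/t9.png

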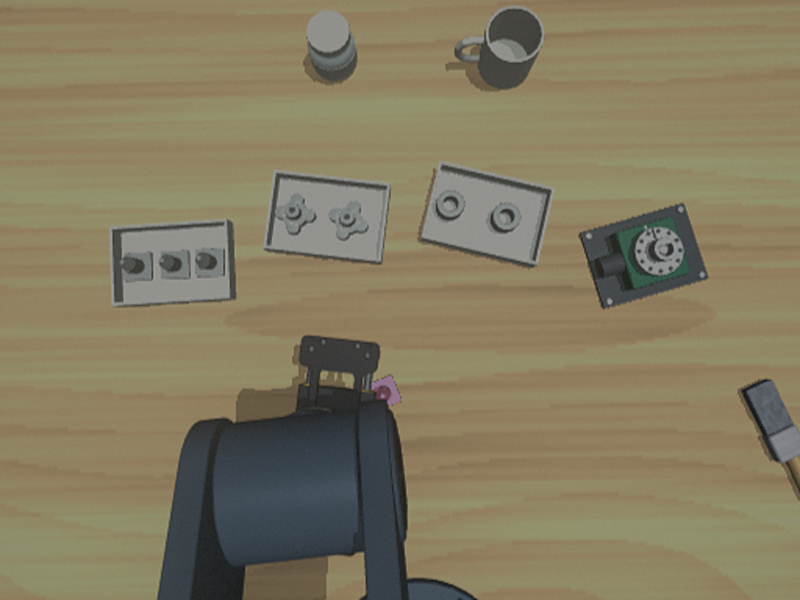

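View pics/s9.png

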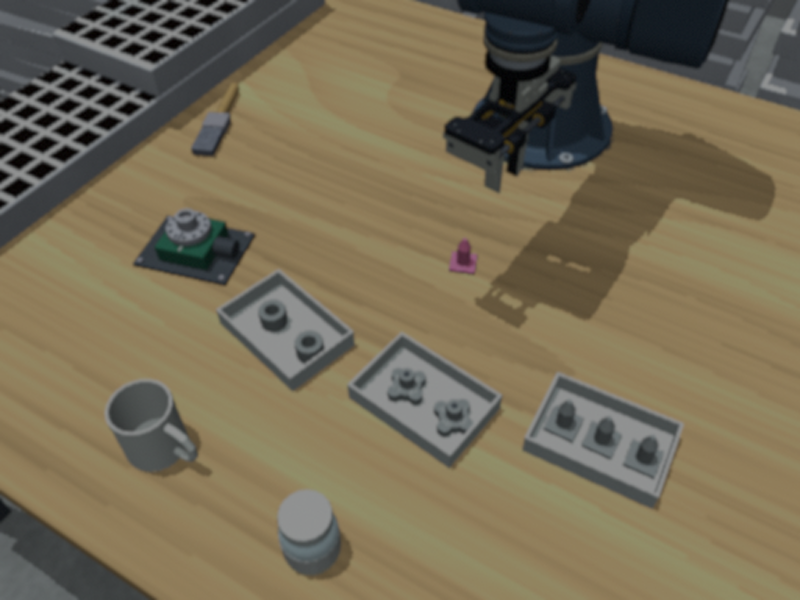

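The two pictures show every part standing flat in its own box: dibbers at (173,263) and (208,262), knob at (348,218), bushing at (506,217). The wheel is on the drive at (660,249), and the pink look-alike hasn't moved.

```bash
python3 -c "
from station import ctrl
print(ctrl.job_done())"
```

```text
the job is handed in; nothing more can be done
None
```

The job is handed in: the seed wheel is fully home on the drive shaft with its flat matched, both dibbers, the clamp knob and the bushing stand in their own boxes, and the pink look-alike was left alone.

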